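Dock a loading tray at the bench capper and queue its jars in the lane

TASK

Hook the loading tray by its far lip and drag it towards you until it lies along the capper's fence, then slide it along the fence until its open end is butted up to the capper's base plate. Then slide the three jars off the tray one at a time into the lane between the guide rails, so that they end in single file, the first up against the index stop and the others closed up behind it. Their lids are only set on loosely, so keep the jars standing and never lift them; leave the tray where it is docked and don't disturb anything else on the bench.

Things in the scene. Friction and masses are not known exactly. Their poses are not given: they have to be found in the camera images.
- capper: Fixed bench capper: steel base plate 130 mm wide, 4 mm thick, on the bench, with a jar lane between guide rails; head and column at the right-hand end. Origin: middle of the plate's left edge, at bench height. Its y is the lane's axis: plate and lane run towards -y (robot's right); x points away from the robot. Yaw within 0.1 rad.
- lane_mouth (a point): (All sizes in mm.) Middle of the lane's mouth: top of the base plate at its left edge, 4 above the capper's origin. Guide rails are 8 mm bars, tops 22 above the bench; clear width between them 112 at the mouth, narrowing to 64 at capper y = -60, straight from there (x = -32 to +32).
- lane_stop (a point): (mm) Foot of the face of the index stop, an aluminium block across the lane at capper y = -240, top 32 above the bench. Beyond it the capping head: centred at capper y = -345, 64 wide, underside 120 above the bench.
- fence (a point): (mm) Top of the inner face of the tray fence, a fixed aluminium bar 12 thick, top 20 above the bench, on the robot's side of the tray's berth: inner face at capper x = -59, from capper y = -60 to +310 (this point at y = +168).
- tray: Loose grey plastic three-sided tray, 118 (x) x 336 (y) mm outside, about 0.35 kg, carrying the jars. Origin: centre of underside; x to its far side, y to the left. Floor 5 thick, walls 4 thick on far, near and left (+y) sides; right (-y) end open, no sill. Home: origin at capper x = 0, y = +168, same yaw; its floor is then 1 mm above the plate. Slides on the bench; jars ride by friction.
- tray_far_lip (a point): (mm) Outermost point of the rim of the tray's far wall, mid-length, at the rim's top: tray x = +61, y = 0, 38 above the bench. The rim is an 8 mm round bead along the top of all three walls, standing 2 beyond their outer faces (left end rim outermost at tray y = +170).
- tray_open_end (a point): (mm) Middle of the floor's edge at the tray's open end, on top of the floor: tray y = -168, 5 above the bench.
- jar_a: White screw-capped sample jar, 56 mm across, 80 mm high, about 0.16 kg, standing upright in the tray, nearest the tray's open end; centre to centre about 108 mm from the next along the tray, up to 20 mm off its middle line. Origin: centre of its underside. All three jars are alike.
- jar_b: White screw-capped sample jar, 56 mm across, 80 mm high, about 0.16 kg, standing upright in the tray, in the middle of the row; centre to centre about 108 mm from the next along the tray, up to 20 mm off its middle line. Origin: centre of its underside. All three jars are alike.
- jar_c: White screw-capped sample jar, 56 mm across, 80 mm high, about 0.16 kg, standing upright in the tray, nearest the tray's closed end; centre to centre about 108 mm from the next along the tray, up to 20 mm off its middle line. Origin: centre of its underside. All three jars are alike.
- mixing_cup: bystander: open paper mixing cup, 72 mm across, 75 mm high, beyond the lane; origin centre of its underside. Not to be disturbed.
- flat_brush: bystander: flat paint brush with wooden handle, 190 mm long, lying beyond the lane; origin near its middle, underside. Not to be disturbed.
- paint_tin: bystander: plain steel paint tin, 96 mm across, 115 mm high, at the back; origin centre of its underside. Not to be disturbed.
- spatula: bystander: spatula with black handle, 200 mm long, lying to the left of the tray; origin near its middle, underside. Not to be disturbed.
- porcelain_dish: bystander: white porcelain dish, 90 mm across, 45 mm high, left of the tray; origin centre of its underside. Not to be disturbed.
- test_tile: bystander: flat cement test tile 100 x 100 x 10 mm, near the robot, to its right; origin centre of its underside. Not to be disturbed.
- sample_bottle: bystander: white bottle with blue cap, 60 mm across, 120 mm high, at the back; origin centre of its underside. Not to be disturbed.
Not all that is in view belongs to the job. Leave any purple or turquoise look-alike of the jar_c alone.

How it is judged:
By the outcome, as a careful person would: the job done as asked, in the order asked, and still so for the second after the job is handed in, with the robot touching nothing.
It also fails if it takes over 72 s, if anything falls off the work surface, if the arm or the gripper's body presses on something with over 40 N, if the wrist force passes 120 N, or if a joint passes its speed limit or range.

ROBOT

A 7-joint arm with a two-finger parallel gripper is mounted at the origin on the work surface. World frame = base frame: x ahead of the robot, y to its left, z up, the work surface at z = 0. Lengths are in m, angles in rad, forces in N, time in s.
With the tool pointing down it reaches from about 0.4 to 0.875 m from the base axis. Payload 19.3 kg.
Tool frame: the origin (TCP) lies midway between the tips of the shut fingers; the grasp point (between the pads) lies 19 mm behind it; z points along the fingers, y is the direction in which the jaws open and shut (so a half turn about z gives the same grasp; the last joint's range is limited). The gripper opens to 85 mm and grips with 20 to 120 N. Pads are 22 mm wide; open, the fingers measure 114 mm over their backs; the gripper's body (76 mm by 85 mm) begins 54 mm behind the grasp point. The pads swing forward as they close: fully open they stand 13 mm farther back than shut.
Start: joints at [-1.263, 0.521, -0.036, 1.599, 0.021, 1.021, -0.113], TCP at [0.231, 0.581, 0.231] pointing down, gripper open.
Joint ranges: [-2.91, 2.91], [-0.3, 2.13], [-1.5, 1.42], [0.17, 2.43], [-1.26, 4.41], [0.16, 1.93], [-2.52, 2.52]. Speed limits (rad/s): [1.89, 1.89, 2.39, 2.39, 3.01, 3.01, 3.01].

INTERFACE

Orientations are given as [roll, pitch, yaw] about the fixed x, y, z axes, in that order (R = Rz(yaw) Ry(pitch) Rx(roll)).
In Python, from workcell import bot, eyes gives the robot as it stands. The module is installed in compiled form; this text tells all that it offers.
- The arm moves only by the shell command python3 -m jog 'ROWS' [FORCE]. ROWS is JSON, a list of rows, each an object with "delta_pos": the shift along the world's x, y, z in mm, a list of three; "spin": the turn about the world's z in rad; "claw": the closure, from 0 (fully open) to 1 (shut). In form: [{"delta_pos": [tx, ty, tz], "spin": spin, "claw": claw}, ...]. A call has 1 to 8 rows; each row is the pose to reach, as a shift and turn from the pose measured when the call began; what a row does not reach only later rows make up. A row lasts 1/10 s, in which the tool goes at most 50 mm and 8.59 degrees, less where a joint would pass 70% of its speed; a pose out of reach is approached as far as the arm can. A call with a gripper value outside its range is refused whole. The fingers move at their own pace and stop on an object; FORCE is the grip in N (left out, the last holds). Time passes only in rows, so rows that repeat a pose let the fingers close. It gives the time, the measured TCP pose, the force and the opening at its end, in the units of the state.
- bot.observe(): the state, without advancing time (a new reading comes with each control period).
- eyes.grab_frame(name): name is "scene" or "top"; returns the picture (420x560x3 uint8, blue, green, red); there is no depth.
- eyes.camera_params(name): a dict with "fx", "fy", "cx", "cy" (pixels), "origin" and "attitude" of the camera in the world. Camera axes: x right, y up, looking along -z (the intrinsics and any distortion apply to the point x, -y, -z); pixel columns grow to the right and rows downward; lengths in m; the calibration is good to about 2 mm. A picture is of the moment at which its call begins. camera_params takes no time and is no camera call.
- bot.job_done(): hands the job in, once; it reports no verdict.
The state is a dict: "clock": time; "qpos": joint angles; "qd": joint speeds; "joint_efforts": joint torques, N m; "position": TCP position; "tool_rot": TCP orientation; "force": force on the tool from outside, world axes, zero at the start; "moment": the same for the moment, N m; "grip_width": finger opening in m.
Only numpy, scipy, OpenCV 4.12 (cv2) and the standard library are available. Lean on these libraries where they do the work, as an engineer would, in place of code of your own. Each camera call takes 0.05 s, during which the arm holds its last target. There are 200 camera calls.

## Working session

There is one attempt and no reset: what is moved stays moved. The work goes in short steps, Python scripts to look and compute and a shell command to move; the robot and the scene stay as the last step left them, time stands still between calls to the robot, and variables do not carry over. Pictures are saved under pics/ and viewed, about 8 in all and at most 12, crops included, and the job is handed in when it is done.

```bash
mkdir -p pics; python3 - <<'E'
from workcell import bot, eyes
import cv2
for n in("top","scene"):
    cv2.imwrite(f"pics/{n}0.png",eyes.grab_frame(n)); print(n,eyes.camera_params(n))
print(bot.observe())
E
```

```text
top {'fx': 418.5632346644793, 'fy': 418.5632346644793, 'cx': 281.13949730458665, 'cy': 210.13264859746954, 'origin': array([0.44444982, 0.12418006, 1.16984478]), 'attitude': array([ 0.07419025, -0.00473727, -1.59615144])}
scene {'fx': 470.87244099691543, 'fy': 470.87244099691543, 'cx': 278.719024782576, 'cy': 210.26104700346917, 'origin': array([0.89164654, 0.69834804, 1.22028069]), 'attitude': array([ 0.5540329 , -0.00715197,  2.57487453])}
{'clock': 0.1, 'qpos': array([-1.26314373,  0.52197056, -0.03634893,  1.5999383 ,  0.02116183,
        1.02109528, -0.11281669]), 'qd': array([-0.00028879, -0.00060828, -0.00013872, -0.00219443, -0.00060686,
       -0.00178133, -0.00225635]), 'joint_efforts': array([ 3.44340348e-03, -9.28476048e+01,  1.98460311e+00, -3.70531368e+01,
        1.82701513e-02,  5.51092322e-03,  1.72641950e-05]), 'position': array([0.23047764, 0.58063019, 0.23077751]), 'tool_rot': array([-3.14056418e+00,  2.83418394e-05,  2.76371085e+00]), 'force': array([-0.798421  , -0.06839762,  0.33619372]), 'moment': array([0.04795791, 0.04254151, 0.03483928]), 'grip_width': 0.08494330742808244}
```

View pics/top0.png

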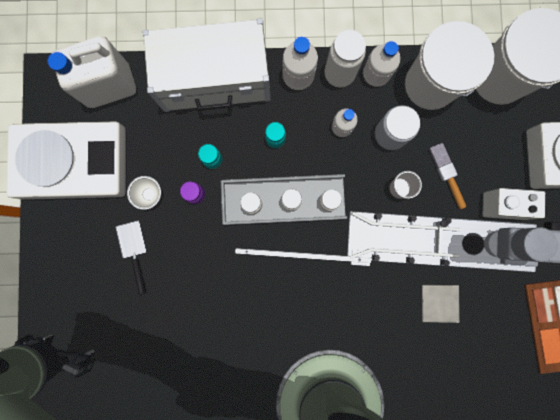

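View pics/scene0.png

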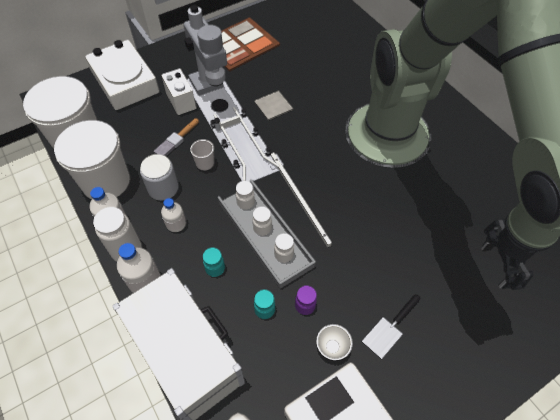

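Top view: tray corners are about (221,180), (345,175), (347,217) and (224,224). Jar lids are at (251,203), (291,199) and (331,200), the plate's left edge at col ~350, and the fence runs from (236,251) to (352,259). Next I'll cast rays on these points and view an enlarged crop.

```bash
cat > h.py <<'E'
from workcell import bot, eyes
import cv2, numpy as np
from scipy.spatial.transform import Rotation as Ro
def ray(n,uv):
    p=eyes.camera_params(n); u,v=uv
    d=np.array([(u-p['cx'])/p['fx'],-(v-p['cy'])/p['fy'],-1])
    return np.array(p['origin']),Ro.from_euler('xyz',p['attitude']).apply(d)
def hit(n,uv,z):
    o,d=ray(n,uv); return (o+d*(z-o[2])/d[2])
def proj(n,P):
    p=eyes.camera_params(n); c=Ro.from_euler('xyz',p['attitude']).inv().apply(np.atleast_2d(P)-p['origin'])
    return np.c_[p['cx']-p['fx']*c[:,0]/c[:,2], p['cy']+p['fy']*c[:,1]/c[:,2]]
def crop(im,x0,y0,x1,y1,k,name):
    cv2.imwrite(name,cv2.resize(im[y0:y1,x0:x1],None,fx=k,fy=k,interpolation=cv2.INTER_CUBIC))
def lids(im,x0,x1,y0,y1,th=215):
    m=np.zeros(im.shape[:2],np.uint8); m[y0:y1,x0:x1]=(im[y0:y1,x0:x1].min(2)>th)*255
    out=[]
    for c in cv2.findContours(m,cv2.RETR_EXTERNAL,cv2.CHAIN_APPROX_NONE)[0]:
        if cv2.contourArea(c)>80:
            (u,v),r=cv2.minEnclosingCircle(c); out.append((u,v,r,cv2.contourArea(c)))
    return sorted(out)
E
python3 - <<'E'
from h import *
im=cv2.imread('pics/top0.png')
for l in lids(im,228,343,185,213): print(np.round(l,1),hit('top',l[:2],.08).round(4), 'r',round(l[2]*(1.17-.08)/418.6,4))
for nm,uv,z in[('far-right rim',(345,175),.038),('far-left',(221,180),.038),('nearleft',(224,224),.038),('nearright',(347,217),.038),('plate FL',(350,212),.004),('plate NL',(348,260),.004),('fenceL',(236,251),.02),('fenceR',(352,259),.02),('stop',(437,237),.03)]: print(nm,hit('top',uv,z).round(4))
crop(im,210,165,370,275,5,'pics/c0.png')
E
```

```text
[250.  201.5   9.2 236. ] [0.55   0.1978 0.08  ] r 0.0238
[291.4 198.2   9.1 231. ] [0.556  0.0892 0.08  ] r 0.0236
[331.4 198.8   9.1 234. ] [ 0.5519 -0.0154  0.08  ] r 0.0236
far-right rim [ 0.6202 -0.0601  0.038 ]
far-left [0.6148 0.2784 0.038 ]
nearleft [0.4947 0.2721 0.038 ]
nearright [ 0.5053 -0.0613  0.038 ]
plate FL [ 0.5209 -0.0758  0.004 ]
plate NL [ 0.3878 -0.0652  0.004 ]
fenceL [0.4209 0.2428 0.02  ]
fenceR [ 0.391  -0.0737  0.02  ]
stop [ 0.4451 -0.3057  0.03  ]
```

View pics/c0.png

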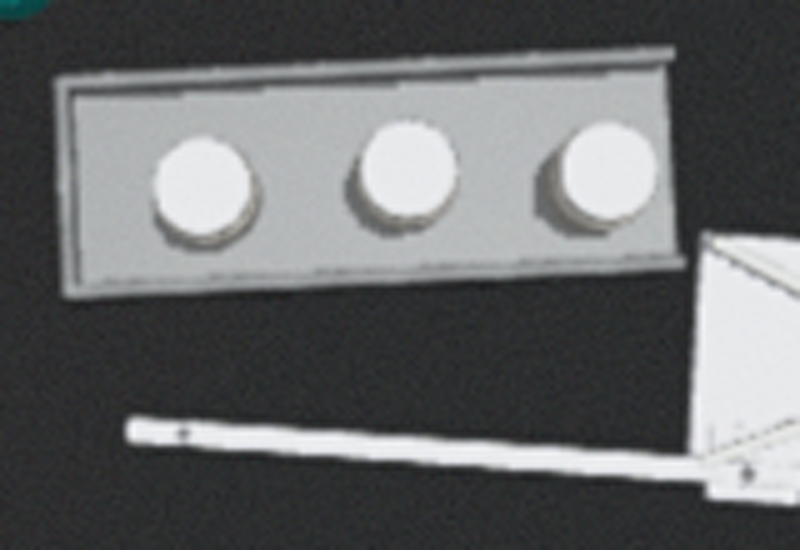

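The crop shows the tray's outer corners at full-image px (221,180), (344.8,174.4), (346.8,217.8) and (223,224.6). The plate's left edge runs (350.4,211.5)–(348,257), and the fence's inner edge (236,248)–(350,256).

```bash
cat >> h.py <<'E'
_a=hit('top',(236,248.2),.02)[:2]; _b=hit('top',(349.5,256),.02)[:2]
YAW=np.arctan2(-(_a-_b)[0],(_a-_b)[1])
EX=np.array([np.cos(YAW),np.sin(YAW)]); EY=np.array([-EX[1],EX[0]])
_p=hit('top',(350.4,211.5),.004)[:2]; _q=hit('top',(348,257),.004)[:2]
OX=(_b@EX+_a@EX)/2+.059; OY=((_p+_q)/2)@EY
O=OX*EX+OY*EY
def cap(P): P=np.asarray(P)[:2]-O; return np.array([P@EX,P@EY])*1e3
def wor(x,y): return O+(x*EX+y*EY)/1e3
E
python3 - <<'E'
from h import *
print('yaw',YAW,'O',O)
for nm,uv,z in[('FR',(344.8,174.4),.038),('FL',(221,180),.038),('NL',(223,224.6),.038),('NR',(346.8,217.8),.038),('plateFL',(350.4,211.5),.004),('plateq',(348,257),.004),('fenceLend',(236,248.2),.02),('stop',(437,237),.032)]: print(nm,hit('top',uv,z).round(3),cap(hit('top',uv,z)).round(1))
im=cv2.imread('pics/top0.png')
for l in lids(im,228,343,185,213): print('lid',cap(hit('top',l[:2],.085)).round(1), hit('top',l[:2],.085).round(3))
c=[hit('top',u,.038)[:2] for u in[(344.8,174.4),(221,180),(223,224.6),(346.8,217.8)]]
print('tray c',np.mean(c,0),cap(np.mean(c,0)))
# purple/turquoise
print('purple',hit('top',(191,192),.05),'turq',hit('top',(209,155),.05),hit('top',(275,134),.05))
s=bot.observe(); print(cap(s['position']))
t=wor(73+cap(np.mean(c,0))[0],150)
for a,b in[(73,0)]:
  pass
E
```

```text
yaw -0.093772310253107 O [ 0.45822482 -0.07114137]
FR [ 0.622 -0.06   0.038] [161.9  26.8]
FL [0.615 0.278 0.038] [123.2 362.7]
NL [0.493 0.275 0.038] [  2.4 347.7]
NR [ 0.503 -0.061  0.038] [43.7 14.6]
plateFL [ 0.522 -0.077  0.004] [64.3  0.2]
plateq [ 0.396 -0.066  0.004] [-62.4  -0.2]
fenceLend [0.428 0.243 0.02 ] [-59.  309.6]
stop [ 0.445 -0.305  0.032] [   8.8 -234. ]
lid [ 65.7 276. ] [0.549 0.198 0.085]
lid [ 81.8 168.9] [0.556 0.089 0.085]
lid [87.5 64.9] [ 0.551 -0.015  0.085]
tray c [0.55824252 0.10822723] [ 82.78311578 187.94570611]
purple [0.58245633 0.3578181  0.05      ] turq [0.68202203 0.30820553 0.05      ] [0.7354834  0.12819405 0.05      ]
[-287.77518274  627.5829649 ]
```

```bash
R='';python3 -m jog '[{"delta_pos":[50,-60,15],"spin":-0.15,"claw":1},{"delta_pos":[80,-97,15],"spin":-0.3,"claw":1},{"delta_pos":[110,-133,15],"spin":-0.45,"claw":1},{"delta_pos":[140,-170,15],"spin":-0.6,"claw":1},{"delta_pos":[170,-206,15],"spin":-0.75,"claw":1},{"delta_pos":[200,-242,15],"spin":-0.9,"claw":1},{"delta_pos":[230,-278,15],"spin":-1.05,"claw":1},{"delta_pos":[260,-315,15],"spin":-1.2,"claw":1}]' 40
```

```text
clock: 0.9
position: [0.4853, 0.2713, 0.2458]
tool_rot: [-3.141, 0.0, 1.558]
force: [0.7, 0.6, 0.9]
grip_width: 0.0001
```

```bash
python3 -m jog '[{"delta_pos":[29,-35,0],"spin":-0.08,"claw":1},{"delta_pos":[58,-70,0],"spin":-0.08,"claw":1},{"delta_pos":[87,-105,0],"spin":-0.08,"claw":1},{"delta_pos":[116,-140,0],"spin":-0.08,"claw":1},{"delta_pos":[145,-175,0],"spin":-0.08,"claw":1},{"delta_pos":[163,-197,0],"spin":-0.08,"claw":1},{"delta_pos":[163,-197,-40],"spin":-0.08,"claw":1},{"delta_pos":[163,-197,-80],"spin":-0.08,"claw":1}]'
python3 - <<'E'
from h import *
s=bot.observe(); print(s['position'],cap(s['position']),s['tool_rot'][2],s['force'])
im=eyes.grab_frame('scene'); cv2.imwrite('pics/s1.png',im); crop(im,180,120,380,300,4,'pics/c1.png')
E
```

```text
clock: 1.7
position: [0.649, 0.0732, 0.165]
tool_rot: [3.141, -0.0, 1.476]
force: [0.1, 0.7, -0.5]
grip_width: -0.0001
[0.64895911 0.073202   0.16501478] [176.38073294 161.56860137] 1.4761645779150199 [ 0.0580012   0.68363744 -0.47931717]
```

View pics/c1.png

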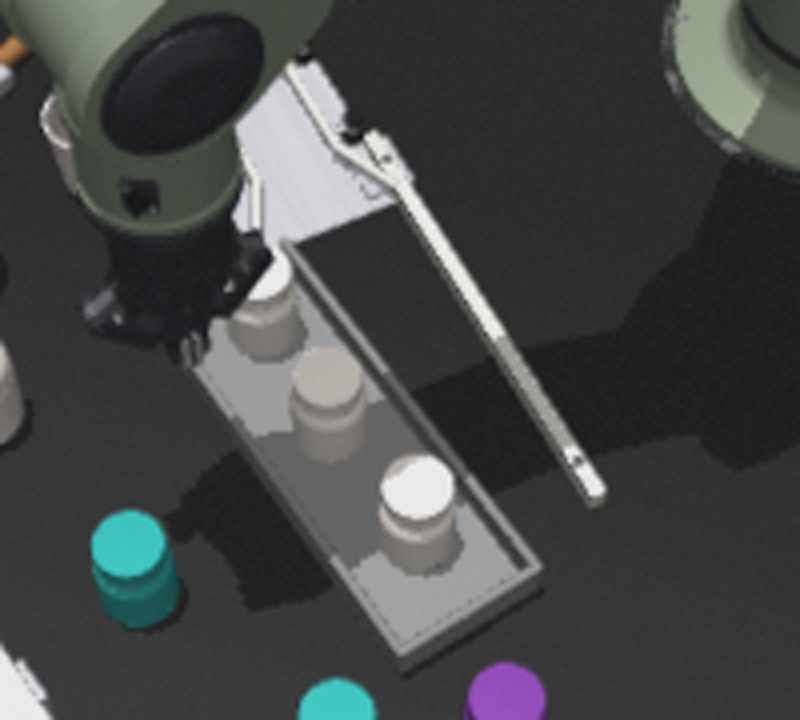

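Crop of scene: the fingertip is at (190,350), just beyond the far lip. The knuckles splay along the jaw axis towards the middle jar, so I'll spin a quarter turn to lay them along the lip before lowering.

```bash
python3 -m jog '[{"delta_pos":[0,0,0],"spin":0.15,"claw":1},{"delta_pos":[0,0,0],"spin":0.3,"claw":1},{"delta_pos":[0,0,0],"spin":0.45,"claw":1},{"delta_pos":[0,0,0],"spin":0.6,"claw":1},{"delta_pos":[0,0,0],"spin":0.75,"claw":1},{"delta_pos":[0,0,0],"spin":0.9,"claw":1},{"delta_pos":[0,0,0],"spin":1.05,"claw":1},{"delta_pos":[0,0,0],"spin":1.2,"claw":1}]'
python3 -m jog '[{"delta_pos":[0,0,-20],"spin":0.15,"claw":1},{"delta_pos":[0,0,-50],"spin":0.3,"claw":1},{"delta_pos":[0,0,-80],"spin":0.37,"claw":1},{"delta_pos":[0,0,-110],"spin":0.37,"claw":1},{"delta_pos":[0,0,-130],"spin":0.37,"claw":1},{"delta_pos":[0,0,-143],"spin":0.37,"claw":1},{"delta_pos":[0,0,-143],"spin":0.37,"claw":1}]'
python3 -c "
from h import *
s=bot.observe(); print(s['position'],cap(s['position']),s['tool_rot'],s['force'],s['qpos'])"
```

```text
clock: 2.55
position: [0.6455, 0.0738, 0.1588]
tool_rot: [-3.133, 0.002, 2.684]
force: [-0.3, -0.4, 0.6]
grip_width: 0.0001
clock: 3.25
position: [0.6448, 0.0736, 0.0147]
tool_rot: [-3.132, 0.0, 3.054]
force: [0.1, -0.3, -0.3]
grip_width: -0.0
[0.64484296 0.0736443  0.01474018] [172.24125438 161.62354669] [-3.13191194e+00  3.16037541e-04  3.05378948e+00] [ 0.06600013 -0.30973365 -0.33219385] [-0.16804639  0.83121729 -0.06426045  1.65516388  0.09262175  0.66087618
  1.19826998]
```

```bash
python3 -m jog '[{"delta_pos":[-5,0,8],"spin":0,"claw":1},{"delta_pos":[-10,1,8],"spin":0,"claw":1},{"delta_pos":[-14,1,8],"spin":0,"claw":1},{"delta_pos":[-19,2,8],"spin":0,"claw":1},{"delta_pos":[-25,2,8],"spin":0,"claw":1},{"delta_pos":[-31,3,8],"spin":0,"claw":1},{"delta_pos":[-37,3,8],"spin":0,"claw":1},{"delta_pos":[-43,4,8],"spin":0,"claw":1}]'
python3 -m jog '[{"delta_pos":[-6,1,0],"spin":0,"claw":1},{"delta_pos":[-12,1,0],"spin":0,"claw":1},{"delta_pos":[-18,2,0],"spin":0,"claw":1},{"delta_pos":[-24,2,0],"spin":0,"claw":1},{"delta_pos":[-29,3,0],"spin":0,"claw":1},{"delta_pos":[-33,3,0],"spin":0,"claw":1},{"delta_pos":[-35,3,0],"spin":0,"claw":1},{"delta_pos":[-35,3,0],"spin":0,"claw":1}]'
python3 - <<'E'
from h import *
s=bot.observe(); print(s['position'],cap(s['position']),s['tool_rot'],s['force'])
im=eyes.grab_frame('top'); cv2.imwrite('pics/t2.png',im); crop(im,210,165,370,275,5,'pics/c2.png')
E
```

```text
clock: 4.05
position: [0.6037, 0.0774, 0.0244]
tool_rot: [-3.133, 0.005, 3.053]
force: [9.1, -2.6, 4.1]
grip_width: -0.0
clock: 4.85
position: [0.5695, 0.0804, 0.0254]
tool_rot: [-3.133, 0.008, 3.053]
force: [5.0, 0.2, 3.4]
grip_width: -0.0003
[0.56951242 0.08039649 0.02538071] [ 96.60943515 161.2924959 ] [-3.13324937  0.00792165  3.05324671] [5.03442559 0.20535717 3.4385262 ]
```

View pics/c2.png

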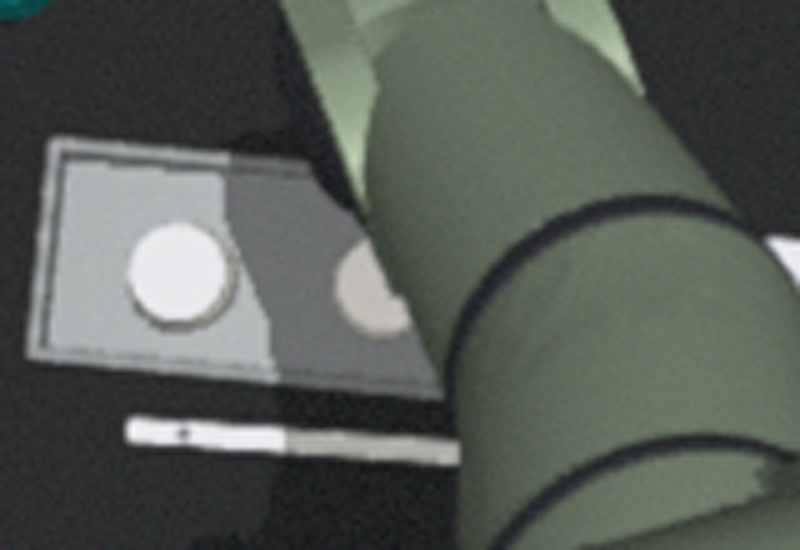

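The tray is now nearly parallel to the fence, with its near-left corner at crop (30,358) and the fence's inner edge at y≈418. About 25 mm remain.

```bash
python3 -m jog '[{"delta_pos":[-4,0,0],"spin":0,"claw":1},{"delta_pos":[-9,1,0],"spin":0,"claw":1},{"delta_pos":[-14,1,0],"spin":0,"claw":1},{"delta_pos":[-18,2,0],"spin":0,"claw":1},{"delta_pos":[-21,2,0],"spin":0,"claw":1},{"delta_pos":[-24,2,0],"spin":0,"claw":1},{"delta_pos":[-26,2,0],"spin":0,"claw":1},{"delta_pos":[-27,2,0],"spin":0,"claw":1}]'
python3 -c "
from h import *
s=bot.observe(); print(cap(s['position']),s['force'],s['position'])"
```

```text
clock: 5.7
position: [0.545, 0.0844, 0.0265]
tool_rot: [-3.137, 0.014, 3.054]
force: [16.3, 6.7, -1.5]
grip_width: 0.0001
[ 71.83037911 163.03104994] [16.25024017  6.72317304 -1.46773811] [0.54500502 0.08444759 0.02654817]
```

```bash
python3 -m jog '[{"delta_pos":[15,-2,0],"spin":0,"claw":1},{"delta_pos":[25,-2,20],"spin":0,"claw":1},{"delta_pos":[25,-2,70],"spin":0,"claw":1},{"delta_pos":[25,-2,120],"spin":0,"claw":1},{"delta_pos":[15,40,130],"spin":0,"claw":1},{"delta_pos":[0,90,130],"spin":0,"claw":1},{"delta_pos":[-20,140,130],"spin":0,"claw":1},{"delta_pos":[-35,190,130],"spin":0,"claw":1}]'
python3 -m jog '[{"delta_pos":[-10,40,0],"spin":0,"claw":1},{"delta_pos":[-16,70,0],"spin":0,"claw":1},{"delta_pos":[-16,70,0],"spin":0,"claw":1}]'
python3 - <<'E'
from h import *
s=bot.observe(); print(s['position'],cap(s['position']),s['tool_rot'],s['force'])
im=eyes.grab_frame('top'); cv2.imwrite('pics/t3.png',im); crop(im,200,165,360,275,5,'pics/c3.png')
E
```

```text
clock: 6.5
position: [0.5107, 0.268, 0.1569]
tool_rot: [-3.137, 0.013, 3.054]
force: [0.7, 0.3, 1.8]
grip_width: -0.0
clock: 6.8
position: [0.4918, 0.3426, 0.1569]
tool_rot: [-3.138, 0.012, 3.06]
force: [0.0, -0.3, -0.5]
grip_width: 0.0003
[0.49181248 0.34261072 0.15685993] [ -5.30155975 415.07928857] [-3.13808709  0.01187115  3.06015114] [ 0.00419979 -0.32431703 -0.50874254]
```

View pics/c3.png

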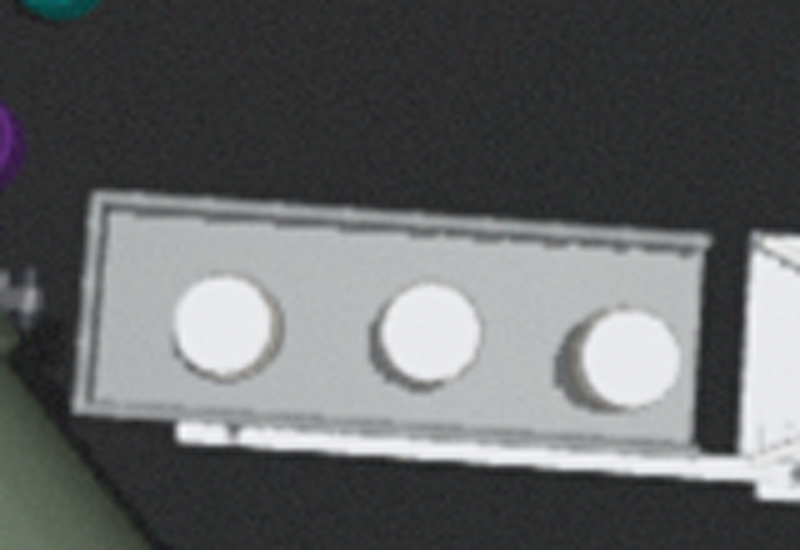

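The tray lies along the fence, left rim at crop x≈73–90, open end ≈700, plate edge ≈745.

```bash
python3 - <<'E'
from h import *
im=cv2.imread('pics/t3.png')
for uv in[(218,203.4),(214.6,247.6)]: print('rim',cap(hit('top',uv,.036)).round(1))
for uv in[(340.6,214),(338.4,255)]: print('floor end',cap(hit('top',uv,.005)).round(1))
print('wall end far',cap(hit('top',(342,212.5),.038)).round(1))
for l in lids(im,225,340,210,250): print('jar',np.round(l[:3],1),cap(hit('top',l[:2],.085)).round(1))
E
```

```text
rim [ 59. 366.]
rim [-61.  365.6]
floor end [55.4 27.3]
floor end [-58.7  26.8]
wall end far [57.2 28.4]
jar [244.  229.2   9.3] [ -7.3 286.1]
jar [285.9 231.    9.2] [ -4.3 177.6]
jar [326.  236.2   9.3] [-10.6  73.1]
```

```bash
python3 -m jog '[{"delta_pos":[4,0,-40],"spin":0,"claw":1},{"delta_pos":[4,0,-80],"spin":0,"claw":1},{"delta_pos":[4,0,-115],"spin":0,"claw":1},{"delta_pos":[4,-4,-133],"spin":0,"claw":1},{"delta_pos":[3,-12,-133],"spin":0,"claw":1},{"delta_pos":[2,-20,-133],"spin":0,"claw":1},{"delta_pos":[1,-27,-133],"spin":0,"claw":1},{"delta_pos":[1,-31,-133],"spin":0,"claw":1}]'
python3 -m jog '[{"delta_pos":[0,-3,0],"spin":0,"claw":1},{"delta_pos":[-1,-7,0],"spin":0,"claw":1},{"delta_pos":[-1,-11,0],"spin":0,"claw":1},{"delta_pos":[-1,-15,0],"spin":0,"claw":1},{"delta_pos":[-2,-19,0],"spin":0,"claw":1},{"delta_pos":[-2,-22,0],"spin":0,"claw":1},{"delta_pos":[-2,-25,0],"spin":0,"claw":1},{"delta_pos":[-2,-27,0],"spin":0,"claw":1}]'
python3 -c "
from h import *
s=bot.observe(); print(cap(s['position']),s['force'],s['position'],s['tool_rot'])"
```

```text
clock: 7.65
position: [0.4946, 0.3082, 0.0252]
tool_rot: [-3.138, 0.014, 3.057]
force: [-0.4, 4.6, -1.1]
grip_width: -0.0001
clock: 8.45
position: [0.4933, 0.2826, 0.0263]
tool_rot: [-3.141, 0.016, 3.057]
force: [0.9, 7.8, 1.2]
grip_width: -0.0
[  1.76002055 355.46256555] [0.86645916 7.76931206 1.23350439] [0.49326083 0.28259471 0.0263068 ] [-3.14076201  0.01579366  3.05745231]
```

```bash
python3 -m jog '[{"delta_pos":[0,-2,0],"spin":0,"claw":1},{"delta_pos":[0,-4,0],"spin":0,"claw":1},{"delta_pos":[0,-5,0],"spin":0,"claw":1},{"delta_pos":[0,-6,0],"spin":0,"claw":1}]'
python3 - <<'E'
from h import *
s=bot.observe(); print(cap(s['position']),s['force'],s['position'],s['tool_rot'])
im=eyes.grab_frame('top'); cv2.imwrite('pics/t4.png',im)
big=cv2.resize(im[190:270,200:360],None,fx=5,fy=5,interpolation=cv2.INTER_CUBIC); cv2.imwrite('pics/c4.png',big)
E
```

```text
clock: 8.85
position: [0.4939, 0.2797, 0.0275]
tool_rot: [3.137, 0.018, 3.059]
force: [-1.4, 18.0, -2.6]
grip_width: -0.0001
[  2.64262431 352.61913878] [-1.37109442 17.99910244 -2.63995674] [0.49387331 0.27968113 0.02748758] [3.13734022 0.01804607 3.05908788]
```

View pics/c4.png

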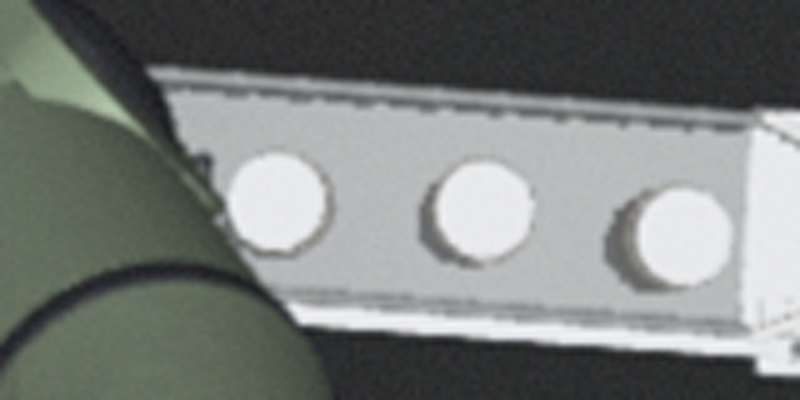

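Docked: the open end meets the plate at crop x≈745 with 18 N reaction, jars upright at (278,203), (483,210) and (683,236). Backing off and turning for jar pushing.

```bash
python3 -m jog '[{"delta_pos":[1,12,0],"spin":0,"claw":1},{"delta_pos":[2,20,40],"spin":0,"claw":1},{"delta_pos":[2,20,90],"spin":0,"claw":1},{"delta_pos":[2,20,140],"spin":-0.15,"claw":1},{"delta_pos":[2,20,165],"spin":-0.3,"claw":1},{"delta_pos":[0,-10,165],"spin":-0.45,"claw":0.6},{"delta_pos":[-5,-50,165],"spin":-0.6,"claw":0.6},{"delta_pos":[-10,-90,165],"spin":-0.75,"claw":0.6}]'
python3 -m jog '[{"delta_pos":[-5,-40,0],"spin":-0.15,"claw":0.6},{"delta_pos":[-10,-80,0],"spin":-0.3,"claw":0.6},{"delta_pos":[-18,-115,0],"spin":-0.45,"claw":0.6},{"delta_pos":[-22,-140,0],"spin":-0.6,"claw":0.6},{"delta_pos":[-25,-160,0],"spin":-0.75,"claw":0.6},{"delta_pos":[-26,-162,0],"spin":-0.83,"claw":0.6},{"delta_pos":[-26,-162,0],"spin":-0.83,"claw":0.6}]'
python3 - <<'E'
from h import *
s=bot.observe(); print(cap(s['position']),s['position'],s['tool_rot'],s['grip_width'])
im=cv2.imread('pics/t4.png')
for l in lids(im,240,347,210,250): print('jar',np.round(l,1),cap(hit('top',l[:2],.085)).round(1))
E
```

```text
clock: 9.7
position: [0.4836, 0.1891, 0.1933]
tool_rot: [3.136, 0.018, 2.304]
force: [1.2, -0.2, -0.0]
grip_width: 0.0342
clock: 10.4
position: [0.4578, 0.0269, 0.1938]
tool_rot: [3.135, 0.018, 1.472]
force: [-0.5, 0.5, -0.4]
grip_width: 0.0339
[-9.65181086 97.60000468] [0.45775418 0.02693359 0.19379297] [3.13530494 0.0178224  1.4717544 ] 0.03393452457781559
jar [254.9 229.9   9.3 244.5] [ -7.2 257.9]
jar [296.6 231.4   9.4 240. ] [ -3.6 149.7]
jar [336.2 236.8   9.4 244. ] [-10.5  46.6]
```

```bash
python3 -m jog '[{"delta_pos":[0,0,-45],"spin":0,"claw":0.6},{"delta_pos":[0,0,-90],"spin":0,"claw":0.6},{"delta_pos":[0,0,-130],"spin":0,"claw":0.6},{"delta_pos":[0,0,-155],"spin":0,"claw":0.6},{"delta_pos":[0,0,-165],"spin":0,"claw":0.6},{"delta_pos":[0,0,-165],"spin":0,"claw":0.6}]'
python3 -m jog '[{"delta_pos":[-1,-8,0],"spin":0,"claw":0.6},{"delta_pos":[-1,-16,0],"spin":0,"claw":0.6},{"delta_pos":[-2,-24,0],"spin":0,"claw":0.6},{"delta_pos":[-3,-34,0],"spin":0,"claw":0.6},{"delta_pos":[-3,-45,0],"spin":0,"claw":0.6},{"delta_pos":[-3,-57,0],"spin":0,"claw":0.6},{"delta_pos":[-3,-66,0],"spin":0,"claw":0.6},{"delta_pos":[-3,-70,0],"spin":0,"claw":0.6}]'
python3 - <<'E'
from h import *
s=bot.observe(); print(cap(s['position']),s['position'],s['tool_rot'],s['force'])
for n in('top','scene'): cv2.imwrite(f'pics/{n}5.png',eyes.grab_frame(n))
im=cv2.imread('pics/scene5.png'); crop(im,160,80,340,230,4,'pics/c5.png')
E
```

```text
clock: 11.0
position: [0.4575, 0.0272, 0.0283]
tool_rot: [3.137, 0.018, 1.474]
force: [0.3, -0.7, 0.8]
grip_width: 0.0339
clock: 11.8
position: [0.4543, -0.0442, 0.0282]
tool_rot: [3.137, 0.018, 1.472]
force: [-1.1, 1.1, -0.9]
grip_width: 0.034
[-6.41746362 26.45237626] [ 0.45431242 -0.04420431  0.02820661] [3.13705349 0.0182691  1.47224885] [-1.05373579  1.13001211 -0.89224692]
```

View pics/c5.png

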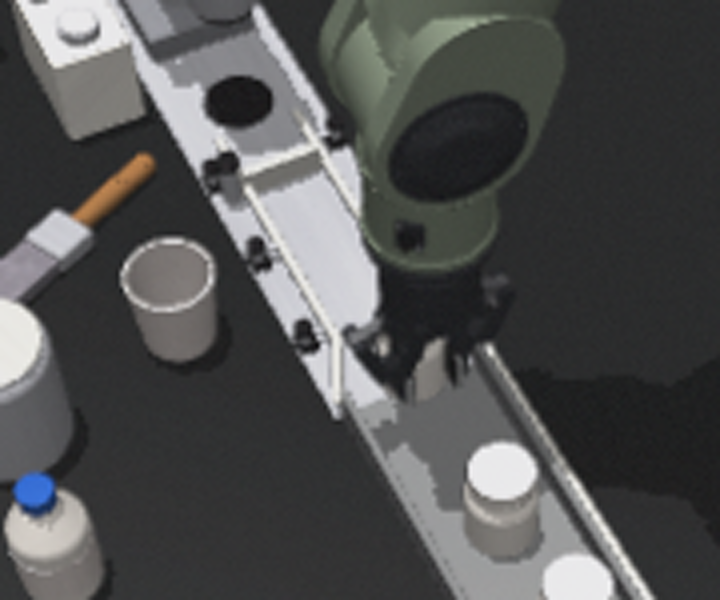

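The scene crop shows jar a standing in the cradle at the lane mouth (425,370), with b and c standing at (500,500) and (575,580). Continuing down the lane.

```bash
python3 -m jog '[{"delta_pos":[0,-10,0],"spin":0,"claw":0.6},{"delta_pos":[0,-20,0],"spin":0,"claw":0.6},{"delta_pos":[1,-31,0],"spin":0,"claw":0.6},{"delta_pos":[1,-42,0],"spin":0,"claw":0.6},{"delta_pos":[1,-53,0],"spin":0,"claw":0.6},{"delta_pos":[0,-64,0],"spin":0,"claw":0.6},{"delta_pos":[-1,-75,0],"spin":0,"claw":0.6},{"delta_pos":[-2,-86,0],"spin":0,"claw":0.6}]'
python3 -c "
from h import *
s=bot.observe(); print(cap(s['position']),s['position'],s['tool_rot'],s['force'])"
```

```text
clock: 12.7
position: [0.4522, -0.1306, 0.0282]
tool_rot: [3.137, 0.018, 1.472]
force: [-0.1, 1.4, -0.3]
grip_width: 0.0341
[ -0.44795171 -59.71952364] [ 0.452187   -0.13055657  0.02817377] [3.13708874 0.0181274  1.47234365] [-0.1013307   1.40815195 -0.33963753]
```

```bash
python3 -m jog '[{"delta_pos":[-1,-12,0],"spin":0,"claw":0.6},{"delta_pos":[-2,-24,0],"spin":0,"claw":0.6},{"delta_pos":[-3,-36,0],"spin":0,"claw":0.6},{"delta_pos":[-4,-48,0],"spin":0,"claw":0.6},{"delta_pos":[-6,-60,0],"spin":0,"claw":0.6},{"delta_pos":[-7,-72,0],"spin":0,"claw":0.6},{"delta_pos":[-8,-84,0],"spin":0,"claw":0.6},{"delta_pos":[-9,-92,0],"spin":0,"claw":0.6}]'
python3 -m jog '[{"delta_pos":[0,-5,0],"spin":0,"claw":0.6},{"delta_pos":[-1,-10,0],"spin":0,"claw":0.6},{"delta_pos":[-1,-15,0],"spin":0,"claw":0.6},{"delta_pos":[-2,-19,0],"spin":0,"claw":0.6},{"delta_pos":[-2,-22,0],"spin":0,"claw":0.6},{"delta_pos":[-2,-24,0],"spin":0,"claw":0.6}]'
python3 -c "
from h import *
s=bot.observe(); print(cap(s['position']),s['position'],s['tool_rot'],s['force'])"
```

```text
clock: 13.5
position: [0.443, -0.2239, 0.0282]
tool_rot: [3.137, 0.018, 1.472]
force: [-0.4, 1.9, -0.8]
grip_width: 0.0342
clock: 14.1
position: [0.4409, -0.2475, 0.0281]
tool_rot: [3.137, 0.018, 1.472]
force: [1.2, 12.2, 2.1]
grip_width: 0.0341
[  -0.69465198 -177.17837931] [ 0.44094313 -0.24747629  0.02814916] [3.13747875 0.01762815 1.4719623 ] [ 1.21216496 12.16774482  2.06739695]
```

Reaction of 12 N with jar a at y≈-212, so it is on the stop. Next, jar b.

```bash
python3 -m jog '[{"delta_pos":[1,12,0],"spin":0,"claw":0.6},{"delta_pos":[3,30,10],"spin":0,"claw":0.6},{"delta_pos":[3,32,60],"spin":0,"claw":0.6},{"delta_pos":[3,32,110],"spin":0,"claw":0.6},{"delta_pos":[5,60,140],"spin":0,"claw":0.6},{"delta_pos":[10,105,150],"spin":0,"claw":0.6},{"delta_pos":[14,152,150],"spin":0,"claw":0.6},{"delta_pos":[18,200,150],"spin":0,"claw":0.6}]'
python3 -m jog '[{"delta_pos":[4,45,0],"spin":0,"claw":0.6},{"delta_pos":[8,90,0],"spin":0,"claw":0.6},{"delta_pos":[12,135,0],"spin":0,"claw":0.6},{"delta_pos":[15,180,0],"spin":0,"claw":0.6},{"delta_pos":[15,180,0],"spin":0,"claw":0.6}]'
python3 - <<'E'
from h import *
s=bot.observe(); print(cap(s['position']),s['position'],s['tool_rot'],s['force'])
im=eyes.grab_frame('top'); cv2.imwrite('pics/t6.png',im); crop(im,230,180,450,290,3.6,'pics/c6.png')
im=eyes.grab_frame('scene'); cv2.imwrite('pics/s6.png',im)
E
```

```text
clock: 14.9
position: [0.4589, -0.0451, 0.1787]
tool_rot: [3.136, 0.017, 1.472]
force: [0.9, -0.8, -0.2]
grip_width: 0.0342
clock: 15.4
position: [0.4732, 0.1417, 0.1785]
tool_rot: [3.136, 0.015, 1.48]
force: [0.0, -1.4, 0.4]
grip_width: 0.0341
[ -4.97800935 213.33952167] [0.47324472 0.14172698 0.17849383] [3.13591279 0.01502564 1.47985604] [ 0.03997665 -1.42025025  0.35073215]
```

View pics/c6.png

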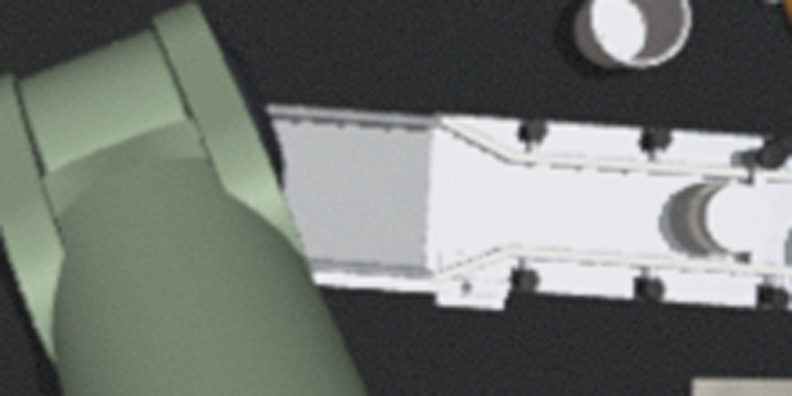

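Jar a stands at crop (720,215) in the lane, and the tray is still flush at x≈435. Now jar b.

```bash
python3 -m jog '[{"delta_pos":[0,-9,-10],"spin":0,"claw":0.6},{"delta_pos":[0,-9,-50],"spin":0,"claw":0.6},{"delta_pos":[0,-9,-95],"spin":0,"claw":0.6},{"delta_pos":[0,-9,-130],"spin":0,"claw":0.6},{"delta_pos":[0,-9,-150],"spin":0,"claw":0.6},{"delta_pos":[0,-9,-150],"spin":0,"claw":0.6}]'
python3 -m jog '[{"delta_pos":[-1,-8,0],"spin":0,"claw":0.6},{"delta_pos":[-1,-16,0],"spin":0,"claw":0.6},{"delta_pos":[-2,-24,0],"spin":0,"claw":0.6},{"delta_pos":[-2,-34,0],"spin":0,"claw":0.6},{"delta_pos":[-3,-45,0],"spin":0,"claw":0.6},{"delta_pos":[-4,-57,0],"spin":0,"claw":0.6},{"delta_pos":[-5,-69,0],"spin":0,"claw":0.6},{"delta_pos":[-6,-81,0],"spin":0,"claw":0.6}]'
python3 -m jog '[{"delta_pos":[-1,-12,0],"spin":0,"claw":0.6},{"delta_pos":[-1,-24,0],"spin":0,"claw":0.6},{"delta_pos":[-2,-36,0],"spin":0,"claw":0.6},{"delta_pos":[-2,-48,0],"spin":0,"claw":0.6},{"delta_pos":[-3,-60,0],"spin":0,"claw":0.6},{"delta_pos":[-4,-72,0],"spin":0,"claw":0.6},{"delta_pos":[-4,-84,0],"spin":0,"claw":0.6},{"delta_pos":[-5,-96,0],"spin":0,"claw":0.6}]'
python3 -c "
from h import *
s=bot.observe(); print(cap(s['position']),s['position'],s['tool_rot'],s['force'])"
```

```text
clock: 16.1
position: [0.4715, 0.1249, 0.026]
tool_rot: [3.14, 0.02, 1.473]
force: [-0.7, -0.6, 0.7]
grip_width: 0.034
clock: 16.9
position: [0.4655, 0.0429, 0.0261]
tool_rot: [3.14, 0.02, 1.473]
force: [-0.0, 3.7, 1.9]
grip_width: 0.0344
clock: 17.7
position: [0.4604, -0.0543, 0.026]
tool_rot: [3.14, 0.02, 1.472]
force: [0.3, 1.3, -0.2]
grip_width: 0.034
[ 0.58997648 16.98602897] [ 0.46040269 -0.05428521  0.02602801] [3.14016004 0.02001597 1.47242683] [ 0.25846125  1.31527981 -0.16112955]
```

```bash
python3 -m jog '[{"delta_pos":[-1,-12,2],"spin":0,"claw":0.6},{"delta_pos":[-3,-24,2],"spin":0,"claw":0.6},{"delta_pos":[-4,-36,2],"spin":0,"claw":0.6},{"delta_pos":[-5,-48,2],"spin":0,"claw":0.6},{"delta_pos":[-6,-60,2],"spin":0,"claw":0.6},{"delta_pos":[-8,-72,2],"spin":0,"claw":0.6},{"delta_pos":[-9,-84,2],"spin":0,"claw":0.6},{"delta_pos":[-10,-95,2],"spin":0,"claw":0.6}]'
python3 -m jog '[{"delta_pos":[-1,-9,0],"spin":0,"claw":0.6},{"delta_pos":[-2,-17,0],"spin":0,"claw":0.6},{"delta_pos":[-2,-23,0],"spin":0,"claw":0.6},{"delta_pos":[-3,-29,0],"spin":0,"claw":0.6},{"delta_pos":[-3,-33,0],"spin":0,"claw":0.6},{"delta_pos":[-4,-37,0],"spin":0,"claw":0.6},{"delta_pos":[-4,-40,0],"spin":0,"claw":0.6},{"delta_pos":[-4,-42,0],"spin":0,"claw":0.6}]'
python3 -c "
from h import *
s=bot.observe(); print(cap(s['position']),s['position'],s['tool_rot'],s['force'])"
```

```text
clock: 18.5
position: [0.4502, -0.1504, 0.028]
tool_rot: [3.14, 0.02, 1.472]
force: [0.5, 1.0, 0.1]
grip_width: 0.0344
clock: 19.3
position: [0.4463, -0.1916, 0.0279]
tool_rot: [3.141, 0.019, 1.473]
force: [1.8, 15.2, 1.4]
grip_width: 0.0344
[  -0.58580446 -121.05077195] [ 0.44630701 -0.19160546  0.02792348] [3.14055412 0.01905233 1.47300409] [ 1.75936452 15.23182189  1.39429976]
```

```bash
python3 -m jog '[{"delta_pos":[1,12,0],"spin":0,"claw":0.6},{"delta_pos":[3,30,10],"spin":0,"claw":0.6},{"delta_pos":[3,32,60],"spin":0,"claw":0.6},{"delta_pos":[3,32,110],"spin":0,"claw":0.6},{"delta_pos":[5,60,140],"spin":0,"claw":0.6},{"delta_pos":[10,105,150],"spin":0,"claw":0.6},{"delta_pos":[14,152,150],"spin":0,"claw":0.6},{"delta_pos":[17,200,150],"spin":0,"claw":0.6}]'
python3 -m jog '[{"delta_pos":[4,45,0],"spin":0,"claw":0.6},{"delta_pos":[8,90,0],"spin":0,"claw":0.6},{"delta_pos":[12,135,0],"spin":0,"claw":0.6},{"delta_pos":[15,180,0],"spin":0,"claw":0.6},{"delta_pos":[17,225,0],"spin":0,"claw":0.6},{"delta_pos":[17,226,0],"spin":0,"claw":0.6},{"delta_pos":[17,226,0],"spin":0,"claw":0.6}]'
python3 - <<'E'
from h import *
s=bot.observe(); print(cap(s['position']),s['position'],s['tool_rot'],s['force'])
im=eyes.grab_frame('scene'); cv2.imwrite('pics/s7.png',im); crop(im,180,80,340,290,2.8,'pics/c7.png')
E
```

```text
clock: 20.1
position: [0.4633, 0.0106, 0.1786]
tool_rot: [3.139, 0.019, 1.473]
force: [1.8, -0.4, 1.0]
grip_width: 0.0344
clock: 20.8
position: [0.4795, 0.2379, 0.1782]
tool_rot: [3.139, 0.019, 1.475]
force: [0.0, -0.4, -0.2]
grip_width: 0.0341
[ -7.73233107 309.7174321 ] [0.47952683 0.23793937 0.1782423 ] [3.13943788 0.01897759 1.47511974] [ 0.04024034 -0.39626867 -0.15674022]
```

View pics/c7.png

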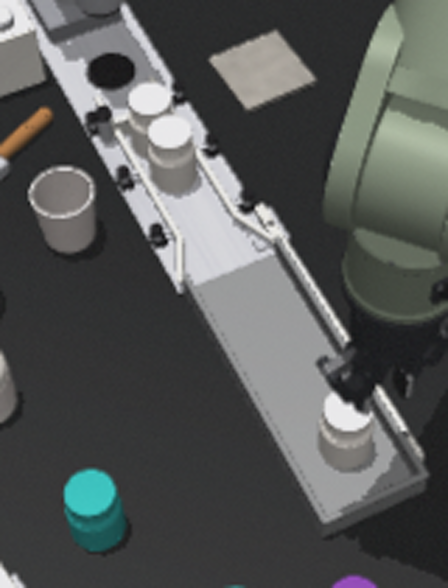

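Jars a and b stand closed up at the stop (150,100)/(170,150). Jar c stands at (347,430). Lowering behind jar c and pushing it.

```bash
python3 -m jog '[{"delta_pos":[0,-1,-40],"spin":0,"claw":0.6},{"delta_pos":[0,-1,-85],"spin":0,"claw":0.6},{"delta_pos":[0,-1,-120],"spin":0,"claw":0.6},{"delta_pos":[0,-1,-140],"spin":0,"claw":0.6},{"delta_pos":[0,-1,-150],"spin":0,"claw":0.6},{"delta_pos":[0,-1,-150],"spin":0,"claw":0.6}]'
python3 -m jog '[{"delta_pos":[-1,-8,0],"spin":0,"claw":0.6},{"delta_pos":[-1,-16,0],"spin":0,"claw":0.6},{"delta_pos":[-2,-24,0],"spin":0,"claw":0.6},{"delta_pos":[-2,-34,0],"spin":0,"claw":0.6},{"delta_pos":[-3,-45,0],"spin":0,"claw":0.6},{"delta_pos":[-4,-57,0],"spin":0,"claw":0.6},{"delta_pos":[-5,-69,0],"spin":0,"claw":0.6},{"delta_pos":[-6,-81,0],"spin":0,"claw":0.6}]'
python3 -m jog '[{"delta_pos":[-1,-12,0],"spin":0,"claw":0.6},{"delta_pos":[-1,-24,0],"spin":0,"claw":0.6},{"delta_pos":[-2,-36,0],"spin":0,"claw":0.6},{"delta_pos":[-2,-48,0],"spin":0,"claw":0.6},{"delta_pos":[-2,-60,0],"spin":0,"claw":0.6},{"delta_pos":[-2,-72,0],"spin":0,"claw":0.6},{"delta_pos":[-2,-84,0],"spin":0,"claw":0.6},{"delta_pos":[-3,-96,0],"spin":0,"claw":0.6}]'
python3 -c "
from h import *
s=bot.observe(); print(cap(s['position']),s['position'],s['tool_rot'],s['force'])"
```

```text
clock: 21.45
position: [0.4795, 0.2345, 0.0278]
tool_rot: [3.14, 0.021, 1.472]
force: [-0.6, 0.1, 0.4]
grip_width: 0.0338
clock: 22.25
position: [0.4736, 0.1526, 0.0279]
tool_rot: [3.14, 0.02, 1.472]
force: [1.1, 4.9, 5.2]
grip_width: 0.0342
clock: 23.05
position: [0.4706, 0.0556, 0.0279]
tool_rot: [3.14, 0.02, 1.472]
force: [0.6, 3.9, 4.9]
grip_width: 0.0342
[  0.46134883 127.32566989] [0.47060627 0.05558171 0.02789096] [3.1399511  0.02032667 1.47214863] [0.63436808 3.85177879 4.91032872]
```

The upward force is 5 N, more than with the earlier jars, so I'm checking before going on.

```bash
python3 - <<'E'
from h import *
s=bot.observe(); print(s['force'],s['moment'],s['clock'])
im=eyes.grab_frame('scene'); cv2.imwrite('pics/s8.png',im); crop(im,215,150,325,290,5,'pics/c8a.png')
im2=eyes.grab_frame('top'); cv2.imwrite('pics/t8.png',im2)
a=cv2.resize(im[140:290,200:340],None,fx=4,fy=4,interpolation=cv2.INTER_CUBIC)[:600]
cv2.imwrite('pics/c8.png',a)
print(bot.observe()['force'])
E
```

```text
[0.63436808 3.85177879 4.91032872] [ 0.82904053 -0.10269844 -0.02936466] 23.05
[-0.83293249  0.05997663  1.18820553]
```

View pics/c8.png

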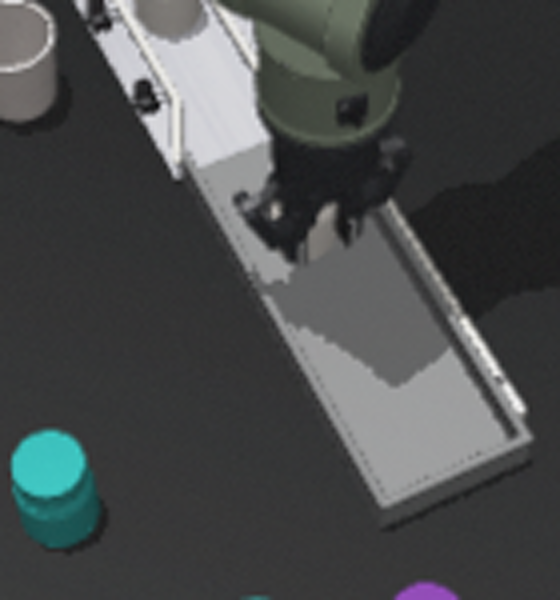

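Jar c stands straight between the fingers at (325,225) and the force drops to ~1 N at rest, so it was only sliding drag. Continuing more slowly.

```bash
python3 -m jog '[{"delta_pos":[-1,-7,0],"spin":0,"claw":0.6},{"delta_pos":[-1,-15,0],"spin":0,"claw":0.6},{"delta_pos":[-2,-24,0],"spin":0,"claw":0.6},{"delta_pos":[-3,-33,0],"spin":0,"claw":0.6},{"delta_pos":[-4,-42,0],"spin":0,"claw":0.6},{"delta_pos":[-5,-51,0],"spin":0,"claw":0.6},{"delta_pos":[-6,-60,0],"spin":0,"claw":0.6},{"delta_pos":[-7,-69,0],"spin":0,"claw":0.6}]'
python3 -m jog '[{"delta_pos":[-1,-8,0],"spin":0,"claw":0.6},{"delta_pos":[-2,-17,0],"spin":0,"claw":0.6},{"delta_pos":[-2,-26,0],"spin":0,"claw":0.6},{"delta_pos":[-3,-35,0],"spin":0,"claw":0.6},{"delta_pos":[-4,-44,0],"spin":0,"claw":0.6},{"delta_pos":[-5,-53,0],"spin":0,"claw":0.6},{"delta_pos":[-6,-62,0],"spin":0,"claw":0.6},{"delta_pos":[-7,-71,0],"spin":0,"claw":0.6}]'
python3 -c "
from h import *
s=bot.observe(); print(cap(s['position']),s['position'],s['tool_rot'],s['force'])"
```

```text
clock: 23.95
position: [0.463, -0.0155, 0.0278]
tool_rot: [3.141, 0.022, 1.47]
force: [0.1, 1.9, -0.4]
grip_width: 0.0341
clock: 24.75
position: [0.4558, -0.0873, 0.0277]
tool_rot: [3.141, 0.022, 1.47]
force: [0.4, 1.8, -0.5]
grip_width: 0.0339
[ -0.86075246 -16.33823833] [ 0.45583802 -0.08732723  0.0277429 ] [3.1409485  0.02163739 1.46971236] [ 0.37741639  1.76502663 -0.49742124]
```

```bash
python3 -m jog '[{"delta_pos":[-1,-8,0],"spin":0,"claw":0.6},{"delta_pos":[-1,-16,0],"spin":0,"claw":0.6},{"delta_pos":[-2,-24,0],"spin":0,"claw":0.6},{"delta_pos":[-3,-32,0],"spin":0,"claw":0.6},{"delta_pos":[-4,-39,0],"spin":0,"claw":0.6},{"delta_pos":[-4,-45,0],"spin":0,"claw":0.6},{"delta_pos":[-5,-49,0],"spin":0,"claw":0.6},{"delta_pos":[-5,-50,0],"spin":0,"claw":0.6}]'
python3 -c "
from h import *
s=bot.observe(); print(cap(s['position']),s['force'])"
```

```text
clock: 25.55
position: [0.4507, -0.137, 0.0276]
tool_rot: [3.141, 0.021, 1.47]
force: [-0.3, 8.5, -1.6]
grip_width: 0.0342
[ -1.33925979 -66.24271315] [-0.29266592  8.46257045 -1.55005984]
```

```bash
python3 -m jog '[{"delta_pos":[1,10,0],"spin":0,"claw":0.6},{"delta_pos":[3,28,8],"spin":0,"claw":0.6},{"delta_pos":[3,32,55],"spin":0,"claw":0.6},{"delta_pos":[3,32,105],"spin":0,"claw":0.6},{"delta_pos":[3,60,145],"spin":0,"claw":0.6},{"delta_pos":[3,105,160],"spin":0,"claw":0.6},{"delta_pos":[3,150,170],"spin":0,"claw":0.6},{"delta_pos":[3,198,170],"spin":0,"claw":0.6}]'
python3 -m jog '[{"delta_pos":[0,48,0],"spin":0,"claw":0.6},{"delta_pos":[0,96,0],"spin":0,"claw":0.6},{"delta_pos":[0,144,0],"spin":0,"claw":0.6},{"delta_pos":[0,192,0],"spin":0,"claw":0.6},{"delta_pos":[-10,240,0],"spin":0,"claw":0.6},{"delta_pos":[-20,288,0],"spin":0,"claw":0.6},{"delta_pos":[-30,330,0],"spin":0,"claw":0.6},{"delta_pos":[-30,330,0],"spin":0,"claw":0.6}]'
python3 - <<'E'
from h import *
s=bot.observe(); print(s['position'],s['force'])
im=eyes.grab_frame('top'); cv2.imwrite('pics/t9.png',im); sc=eyes.grab_frame('scene'); cv2.imwrite('pics/s9.png',sc)
a=cv2.resize(im[185:275,205:470],(790,268),interpolation=cv2.INTER_CUBIC); b=cv2.resize(sc[70:290,120:520],(582,320),interpolation=cv2.INTER_CUBIC)
b=cv2.copyMakeBorder(b,0,0,0,790-582,cv2.BORDER_CONSTANT); cv2.imwrite('pics/c9.png',np.vstack([a,b]))
# change in the rest of the scene
d=cv2.absdiff(im,cv2.imread('pics/top0.png')).max(2); d[170:280,205:470]=0; d[260:]=0
m=cv2.morphologyEx((d>50).astype(np.uint8),cv2.MORPH_OPEN,np.ones((3,3)))
print([cv2.boundingRect(c) for c in cv2.findContours(m,0,2)[0]])
E
```

```text
clock: 26.35
position: [0.454, 0.063, 0.1993]
tool_rot: [3.138, 0.02, 1.469]
force: [0.5, -0.5, 0.4]
grip_width: 0.0342
clock: 27.15
position: [0.4203, 0.3993, 0.199]
tool_rot: [3.14, 0.018, 1.477]
force: [0.3, -1.1, -0.4]
grip_width: 0.0342
[0.42033189 0.39925309 0.19899297] [ 0.2768665  -1.12195485 -0.36271581]
[(146, 226, 5, 9), (57, 218, 89, 42)]
```

View pics/c9.png

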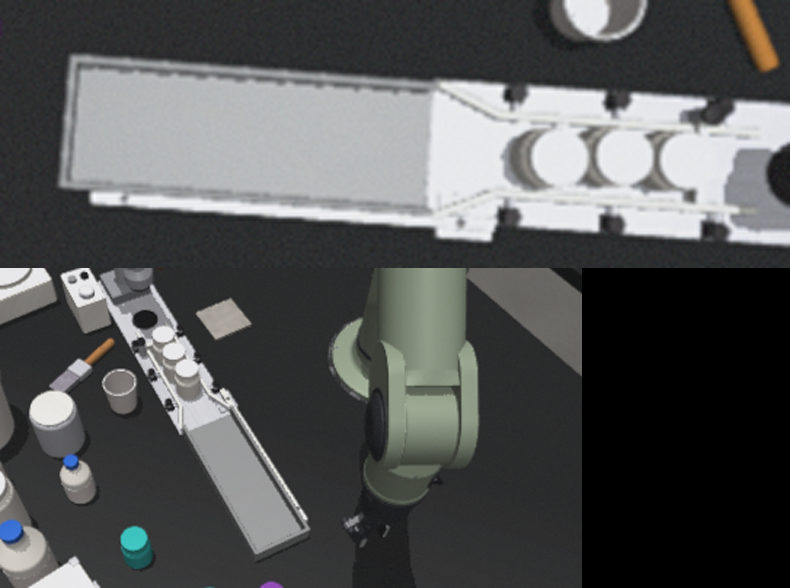

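```bash
python3 - <<'E'
from h import *
a=cv2.imread('pics/top0.png'); b=cv2.imread('pics/t9.png')
r=np.s_[215:300,105:155]; t=cv2.Canny
ea,eb=[cv2.Canny(cv2.equalizeHist(cv2.cvtColor(i[r],cv2.COLOR_BGR2GRAY)),80,200) for i in(a,b)]
print('spatula shift',cv2.phaseCorrelate(np.float32(ea),np.float32(eb)), a[r].mean(), b[r].mean())
k=205,185; s=265/790
for p in[(72,57),(61,187)]: print('left rim',cap(hit('top',(k[0]+p[0]*s,k[1]+p[1]*s*1.003),.036)).round(1))
for p in[(560,158),(625,158),(687,160)]: print('jar',cap(hit('top',(k[0]+p[0]*s,k[1]+p[1]*s),.084)).round(1))
E
```

```text
spatula shift ((5.727617221829231, -2.3213334039544478), 0.021790609147813587) 77.58164705882353 92.92243137254901
left rim [ 58.9 335.6]
left rim [-59.8 336.4]
jar [  -3.5 -100.2]
jar [   0.4 -156.7]
jar [   2.3 -210.7]
```

```bash
python3 - <<'E'
from h import *
a=cv2.imread('pics/scene0.png'); b=cv2.imread('pics/s9.png')
for n,r in dict(spatula=np.s_[290:360,355:425],dish=np.s_[320:365,310:356],cup=np.s_[135:172,185:218],brush=np.s_[115:160,150:202],tile=np.s_[85:122,250:296]).items():
    print(n,(cv2.absdiff(a[r],b[r]).max(2)>40).mean().round(3))
print(bot.job_done(), bot.observe()['force'])
E
```

```text
spatula 0.001
dish 0.0
cup 0.0
brush 0.0
tile 0.0
the job is handed in; nothing more can be done
the job is handed in; nothing more can be done
```

The job is done and handed in at about 27 s on the robot's clock. I hooked the tray by its far lip and dragged it onto the fence. I then slid it along until its open end butted the capper plate, with an 18 N reaction. Jars a, b and c were pushed one at a time, never gripped or lifted, with the partly open fingers as a cradle.

**Last checks**
- **Jars:** all three stand in single file, centres at capper y ≈ -211, -157 and -100 mm. Contact with the index stop and with each other would put them at -212, -156 and -100. When each jar came to rest, the wrist force was 8–15 N.
- **Tray:** it is square to the fence, with its left rim at y ≈ 336 mm. The nominal is 338 mm, so this is within the camera accuracy of about 2 mm.
- **Bystanders:** the cup, brush, tile, dish and spatula are unchanged in the scene camera. I did not compare the paint tin and sample bottle in that view, but the top view showed no change there.
- **Robot:** it was clear of everything when I handed in.

**What disagreed**
- **Spatula check:** a first check in the top view was inconclusive, probably because the arm was in the way. The scene camera settled it.
- **Force on jar c:** about 5 N upward showed briefly while it slid on the tray. It fell to about 1 N at rest, and the jar was seen standing straight.

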